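Air the model drying box

TASK

Air the drying box on the modelling bench: first, with the lid still shut, turn the blue handwheel of the extraction valve anticlockwise (seen from above) until its white pointer stands at the red mark on the dial, and let go of it. Then lift the sprung lid of the wooden box by its black bar until the blue pointer on the lid's side is level with the red tab on the arc, and finish while still holding the lid there with the gripper. Leave the red tab as it is set, and do not disturb the paints, jars, glue, wood offcut or model tower.

Things in the scene. Friction and masses are not known exactly. Their poses are not given: they have to be found in the camera images.
- box: Fixed open plywood box 160 (its x) by 220 (its y) by 90 mm high, 8 mm walls, with a hinged lid. Origin: centre of the underside, on the table. Its -x side (the lid's handle side) faces the robot, turned by up to 0.3 rad. A thin steel arc (radius 130 mm about the hinge line) stands 24 mm outside its +y side and rises to 200 mm above the table
- lid (a joint): Lid angle, rad: 0 shut, grows as the front rises, up to 1.4. The hinge axis is horizontal, parallel to the box's y, along the far (+x) top edge. A spring and its weight pull the lid shut from any angle: about 2 to 4.5 N at the bar, growing as it opens; let go, it falls shut
- lid_hinge (a point): Point on the hinge axis in the middle of the lid's width, 94 mm above the table; its axes turn with the lid and equal the box's when it is shut
- lid_handle (a point): Centre of the lid's handle: a round black bar, 12 mm in diameter, lying along the box's y, 120 mm long, held by two flat arms at 55 mm either side of the centre (90 mm of free bar between them). It lies 222 mm from the hinge axis in the plane of the lid, 60 mm in front of the lid's front edge; when shut 94 mm above the table with nothing below it and a 60 mm gap to the lid's edge. A round bar can turn between the pads as the lid rises, so the gripper may stay upright
- lid_pointer (a point): End of the small blue pointer (12 by 5 mm) on the lid's +y side, 130 mm from the hinge axis, in the plane of the lid; moves with the lid
- lid_mark_tip (a point): The place where lid_pointer must come: 130 mm from the hinge axis, at the angle of the red tab, which sits 14 to 36 mm farther out (+y of the box) on the arc. Do not push the tab
- lid_mark (a joint): Angle of the red tab about the hinge axis, rad, on the same scale as lid (the lid is at its mark when the two are equal). Set anywhere from 0.40 to 0.75, held by friction
- valve: Fixed grey extraction valve, a housing 130 by 130 by 46 mm high with a round black dial with white ticks (124 mm across, top at 50 mm) and a handwheel over it on an upright axis. Origin: centre of the underside, on the axis
- wheel (a joint): Handwheel angle, rad: grows anticlockwise seen from above, stops at 0 and 4.4; starts between 0 and 0.8; the mark is at 3.0. It turns stiffly (0.06 N m) and stays where it is left
- wheel_grip (a point): Centre of the handwheel's rim, on the axis, 90 mm above the table: a plain round blue wheel 54 mm in diameter, 18 mm high (from 81 to 99 mm), with a short white line on top over the pointer. Below it is free down to the pointer at 57 mm; it can be gripped across at any yaw
- wheel_pointer (a point): Tip of the thin white pointer arm that turns with the wheel just over the dial, 48 mm from the axis
- dial_mark (a point): Inner part of the red mark on the dial, 48 mm from the axis, where the pointer's tip must come
- paint_green: Bystander: green paint bottle with a brass-coloured cap, 36 mm wide, 100 mm high; stands beside the box, on its -y side. Origin under its centre
- paint_brown: Bystander: brown paint bottle, same size, behind the box. Origin under its centre
- jar_black: Bystander: low jar with a black cap, 38 mm wide, 42 mm high, in front of the valve. Origin under its centre
- jar_white: Bystander: low yellow jar with a white cap, 38 mm wide, 42 mm high, beside the front of the box. Origin under its centre
- glue: Bystander: white glue bottle with a green cap, 40 mm wide, 90 mm high, behind the valve. Origin under its centre
- offcut: Bystander: wooden block 70 by 35 by 30 mm, in front of the valve. Origin under its centre
- tower: Bystander: grey model watch tower on a 90 mm square wooden foot, 127 mm high, at the back of the table. Origin under its centre
Not all that is in view belongs to the job. Leave any green or yellow look-alike of the valve alone.

How it is judged:
On the way, in this order (a step that is already met when the one before it is completed fails the run):
1. with the lid shut, the wheel's pointer stands still at the red mark and the wheel is released (distance between wheel_pointer and dial_mark below 0.007 m and velocity of joint wheel between -0.1 and 0.1 rad/s and value of joint lid below 0.05 rad and contact force between valve and the arm below 0.3 N and contact force between valve and the fingers below 0.3 N), for 0.2 s.
2. the lid is held at the red tab by the gripper (distance between lid_pointer and lid_mark_tip below 0.009 m and velocity of joint lid between -0.1 and 0.1 rad/s and contact force between lid and the fingers above 0.5 N and distance of lid_mark_tip from where it was at the start of the episode below 0.006 m), for 0.5 s.
At the end, for the whole second after the job is handed in: The gripper's fingers still hold the lid (over 0.5 N) with its pointer within 9 mm (4 degrees) of the red tab's angle and at rest, the tab not shifted by more than 6 mm, and the wheel's pointer within 7 mm of the dial's red mark (all of step 2 and distance between wheel_pointer and dial_mark below 0.007 m); the arm keeps its last pose, push and grip.
It fails at once if a bystander (paint, jar, glue, offcut or tower) is pushed more than 30 mm or tipped over (distance of any of paint_green, paint_brown, jar_black, jar_white, glue, offcut, tower from where it was at the start of the episode above 0.03 m or angle between any of paint_green, paint_brown, jar_black, jar_white, glue, offcut, tower's own z axis and vertical above 0.5 rad).
It also fails if it takes over 59 s, if anything falls off the work surface, if the arm or the gripper's body presses on something with over 40 N, if the wrist force passes 120 N, or if a joint passes its speed limit or range.

ROBOT

A 6-joint arm with a two-finger parallel gripper is mounted at the origin on the work surface. World frame = base frame: x ahead of the robot, y to its left, z up, the work surface at z = 0. Lengths are in m, angles in rad, forces in N, time in s.
With the tool pointing down it reaches from about 0.325 to 0.875 m from the base axis. Payload 4.4 kg.
Tool frame: the origin (TCP) lies on the front face of the gripper's body, between the roots of the fingers; the fingertips stand 73 mm ahead of it and the grasp point (between the pads) lies env.tcp_to_grasp ahead of it (env.tcp_to_grasp is the distance from the TCP to the grasp point, in m); z points along the fingers, y is the direction in which the jaws open and shut (so a half turn about z gives the same grasp; the last joint's range is limited). The gripper opens to 85 mm and grips with 20 to 120 N. Pads are 22 mm wide; open, the fingers measure 114 mm over their backs; the gripper's body (76 mm by 85 mm) begins 54 mm behind the grasp point. The pads swing forward as they close: fully open they stand 13 mm farther back than shut.
Start: joints at [1.194, 0.207, 1.542, -0, 1.393, -0.15], TCP at [0.129, 0.56, 0.304] pointing down, gripper open.
Joint ranges: [-2.73, 2.73], [-0.86, 2.22], [0.23, 2.46], [-1.11, 4.25], [0.08, 2.63], [-2.82, 2.82]. Speed limits (rad/s): [2.79, 2.79, 3.14, 3.14, 3.14, 3.14].

INTERFACE

Orientations are given as a unit quaternion [w, x, y, z].
In Python, from station import env, solve_ik, viewer, ticket gives the robot as it stands. Calls block until the motion is done:
- env.move_pose(position, orientation): joint-space move of the TCP to a pose.
- env.move_linear(position, max_speed=0.15, ori=None, until_force=None): straight line of the TCP; ori=None keeps the orientation; max_speed is the mean speed in m/s. With until_force (N) it stops when the force on the tool has changed by that much, and returns True; else False.
- env.move_j(angles): joint-space move.
- env.command_gripper(opening, f_grip=None): finger opening in m; f_grip is the grip in N (None keeps the last); returns when the fingers have stopped.
- env.dwell(seconds).
- solve_ik(position, orientation): joint angles nearest the present ones, or None.
- env.read_state(): the state.
- viewer.get_image(name): name is "scene" or "top" or "wrist"; returns the picture (480x640x3 uint8, red, green, blue); there is no depth.
- viewer.camera_info(name): a dict with "fov_y" (degrees; the focal length in pixels is half the picture's height over the tangent of half this angle, whatever the lens; pixels are square), "cx", "cy" (the principal point, pixels), "R" (3x3) and "t" (3): a world point X has camera coordinates R X + t; the wrist camera has in their place "mount" (4x4, takes a point from camera to tool coordinates, whose origin is the TCP and whose axes are the flange's). Camera axes: x right, y down, z forward; pixel columns grow to the right and rows downward; lengths in m; the calibration is good to about 2 mm. The wrist camera is an equidistant fisheye: a pixel r from the principal point sees the ray r / f radians off the axis. A picture is of the moment at which its call begins: read the wrist's pose just before it. camera_info takes no time and is no camera call.
A pose or a line that the arm cannot do raises env.Unreachable and nothing moves.
- ticket.close_job(): hands the job in, once; it reports no verdict.
The state is a dict: "time": time; "joint_pos": joint angles; "qvel": joint speeds; "tau": joint torques, N m; "tcp_pos": TCP position; "tcp_rot": TCP orientation; "wrist_force": force on the tool from outside, world axes, zero at the start; "torque": the same for the moment, N m; "gripper_width": finger opening in m.
Only numpy, scipy, OpenCV 4.12 (cv2) and the standard library are available. Lean on these libraries where they do the work, as an engineer would, in place of code of your own. Each camera call takes 0.05 s, during which the arm holds its last target. There are 200 camera calls.

## Working session

There is one attempt and no reset: what is moved stays moved. The work goes in short steps, each a Python script; the robot and the scene stay as the last script left them, time stands still between calls to the robot, and variables do not carry over. Pictures are saved under pics/ and viewed, about 8 in all and at most 12, crops included, and the job is handed in when it is done.

```bash
mkdir -p pics; ls; python3 - <<'E'
from station import env, viewer
import cv2,numpy as np
for n in ("scene","top"):
    im=viewer.get_image(n); cv2.imwrite(f"pics/{n}0.png",im[...,::-1])
    print(n,{k:np.round(v,4).tolist() for k,v in viewer.camera_info(n).items() if not isinstance(v,str)})
print(viewer.camera_info("wrist"))
print(env.tcp_to_grasp, env.read_state())
E
```

```text
pics
scene {'fov_y': 48.9322, 'cx': 321.2457, 'cy': 233.2408, 'R': [[0.3745, 0.9272, 0.0033], [0.7349, -0.2946, -0.6109], [-0.5654, 0.2312, -0.7917]], 't': [-0.174, -0.3943, 1.368]}
top {'fov_y': 54.0312, 'cx': 313.7133, 'cy': 237.4587, 'R': [[0.0282, -0.9996, 0.005], [-0.9845, -0.0287, -0.1731], [0.1732, -0.0001, -0.9849]], 't': [-0.0605, 0.5822, 0.9269]}
{'fov_y': 65.70646984690485, 'cx': 322.0089238455437, 'cy': 241.8898815656504, 'mount': array([[-1.03060649e-03, -9.53966464e-01, -2.99911526e-01,
         7.66524970e-02],
       [ 9.99999393e-01, -8.66538640e-04, -6.80057447e-04,
        -1.16529986e-03],
       [ 3.88867072e-04, -2.99912045e-01,  9.53966778e-01,
        -6.88263902e-02],
       [ 0.00000000e+00,  0.00000000e+00,  0.00000000e+00,
         1.00000000e+00]])}
0.0539 {'time': 0.1, 'joint_pos': array([ 1.19349608e+00,  2.07342433e-01,  1.54285439e+00,  1.22396859e-05,
        1.39350924e+00, -1.50493040e-01]), 'qvel': array([-4.28861529e-05, -2.50894187e-03, -2.61013853e-03, -1.51849022e-04,
       -1.03537239e-03, -1.92374001e-04]), 'tau': array([-3.98135708e-04, -3.84091222e+01, -2.92549002e+01, -2.60860024e-04,
        4.86812292e-03, -2.10843422e-05]), 'tcp_pos': array([0.12909718, 0.55975317, 0.30281684]), 'tcp_rot': array([-2.81449996e-04,  1.13161708e-01,  9.93576022e-01, -1.01855285e-03]), 'wrist_force': array([ 0.43313847, -0.92244196, -0.21554963]), 'torque': array([0.02087534, 0.02081353, 0.07048394]), 'gripper_width': 0.085429033179164}
```

View pics/scene0.png

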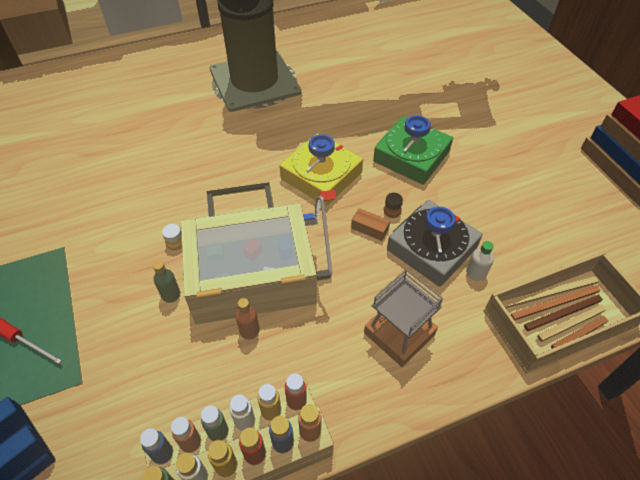

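View pics/top0.png

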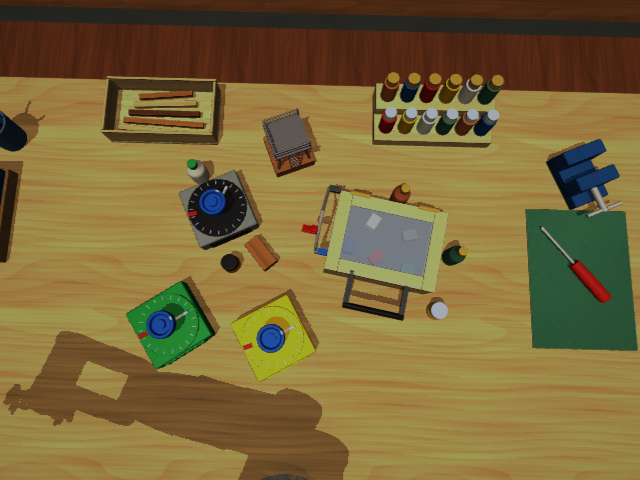

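Candidates for the valve are the grey one (scene 436,240; top 218,205), the green one (scene 413,148; top 170,325) and the yellow one (scene 321,165; top 273,338). The grey valve with the black dial matches the description. The box bar is at top (375,310), the red tab at top (310,229) and scene (328,196).

```bash
cat > h.py <<'E'
from station import env, solve_ik, viewer, ticket
import cv2,numpy as np
from scipy.spatial.transform import Rotation as Ro
def ray(n,uv):
    c=viewer.camera_info(n); f=240/np.tan(np.radians(c["fov_y"]/2))
    d=np.array([(uv[0]-c["cx"])/f,(uv[1]-c["cy"])/f,1]); R=np.array(c["R"]);t=np.array(c["t"])
    d=R.T@d; return -R.T@t, d/np.linalg.norm(d)
def onz(n,uv,z):
    o,d=ray(n,uv); return o+d*(z-o[2])/d[2]
def tri(u1,u2):
    o1,d1=ray("scene",u1);o2,d2=ray("top",u2)
    s=np.linalg.lstsq(np.c_[d1,-d2],o2-o1,rcond=None)[0]
    a,b=o1+s[0]*d1,o2+s[1]*d2; return (a+b)/2,np.linalg.norm(a-b)
def wray(uv,st):
    c=viewer.camera_info("wrist"); f=240/np.tan(np.radians(c["fov_y"]/2))
    x=np.array([uv[0]-c["cx"],uv[1]-c["cy"]]); r=np.hypot(*x); th=r/f
    d=np.r_[x/max(r,1e-9)*np.sin(th),np.cos(th)]; M=np.array(c["mount"])
    w,*v=st["tcp_rot"]; R=Ro.from_quat([*v,w]).as_matrix()
    return st["tcp_pos"]+R@M[:3,3], R@M[:3,:3]@d
def wonz(uv,st,z):
    o,d=wray(uv,st); return o+d*(z-o[2])/d[2]
def down(yaw): # tool y axis (jaw direction) lies at angle yaw in world, z down
    y=np.array([np.cos(yaw),np.sin(yaw),0]);z=np.array([0,0,-1.]);q=Ro.from_matrix(np.c_[np.cross(y,z),y,z]).as_quat()
    return np.r_[q[3],q[:3]]
def mask(im,col,box):
    h=cv2.cvtColor(im,cv2.COLOR_RGB2HSV).astype(int);H,S,V=h[...,0],h[...,1],h[...,2]
    m={"blue":(abs(H-113)<13)&(S>130)&(V>70),"red":((H<6)|(H>174))&(S>170)&(V>100),
       "white":(S<60)&(V>150),"black":(V<60)&(S<120)}[col]
    x0,y0,x1,y1=box; o=np.zeros(m.shape,np.uint8); o[y0:y1,x0:x1]=m[y0:y1,x0:x1]; return o
def blobs(m,amin=8):
    n,l,s,c=cv2.connectedComponentsWithStats(m,connectivity=8)
    return [(int(s[i,4]),np.round(c[i],1).tolist(),s[i,:4].tolist()) for i in range(1,n) if s[i,4]>=amin]
E
python3 - <<'E'
from h import *
s=cv2.imread("pics/scene0.png")[...,::-1];t=cv2.imread("pics/top0.png")[...,::-1]
print("wheel s",blobs(mask(s,"blue",(415,195,465,240))),"t",blobs(mask(t,"blue",(190,180,240,220))))
print("mark s",blobs(mask(s,"red",(440,200,470,240))),"t",blobs(mask(t,"red",(183,200,205,225))))
print("ptr t",blobs(mask(t,"white",(185,175,245,235)),3),"s",blobs(mask(s,"white",(400,205,470,260)),3))
print("tab s",blobs(mask(s,"red",(310,180,345,210))),"t",blobs(mask(t,"red",(295,215,320,240))))
print("lp s",blobs(mask(s,"blue",(295,205,325,230))),"t",blobs(mask(t,"blue",(310,240,335,265)),3))
print("bar t",blobs(mask(t,"black",(335,295,412,325)),20))
vis=np.hstack([cv2.resize(t[170:330,180:460],None,fx=2.8,fy=2.8,interpolation=cv2.INTER_CUBIC)])
cv2.imwrite("pics/crop1.png",vis[...,::-1])
for n,uv in dict(jarb=(231,263),off=(261,253),glue=(194,165),tower=(290,150),jw=(439,311),pg=(454,256)).items(): print(n,onz("top",uv,0.04).round(3))
E
```

```text
wheel s [(363, [440.3, 217.4], [427, 207, 28, 21])] t [(499, [212.0, 201.4], [199, 189, 27, 26])]
mark s [(12, [456.9, 218.7], [456, 217, 4, 5])] t [(34, [192.0, 213.1], [188, 211, 9, 5])]
ptr t [(8, [194.0, 175.1], [191, 175, 7, 2]), (8, [225.2, 187.4], [224, 186, 3, 4]), (4, [217.0, 190.5], [216, 190, 3, 2])] s [(33, [428.6, 206.2], [420, 205, 19, 5]), (3, [441.0, 206.0], [440, 206, 3, 1]), (5, [451.0, 211.0], [449, 209, 5, 5]), (13, [467.4, 226.8], [464, 222, 6, 11]), (11, [401.5, 226.8], [400, 224, 4, 6]), (7, [442.7, 226.4], [441, 226, 4, 2]), (38, [438.7, 243.3], [437, 235, 5, 17]), (16, [403.3, 240.9], [402, 236, 4, 10])]
tab s [(111, [328.5, 194.5], [320, 190, 16, 10])] t [(115, [309.8, 228.7], [302, 225, 16, 9])]
lp s [(37, [308.0, 215.8], [304, 214, 9, 5])] t [(59, [321.7, 251.2], [317, 248, 11, 7])]
bar t [(436, [377.7, 308.6], [343, 295, 64, 25])]
jarb [0.527 0.127 0.04 ]
off [0.549 0.065 0.04 ]
glue [0.737 0.219 0.04 ]
tower [0.777 0.013 0.04 ]
jw [ 0.44  -0.304  0.04 ]
pg [ 0.555 -0.338  0.04 ]
```

View pics/crop1.png

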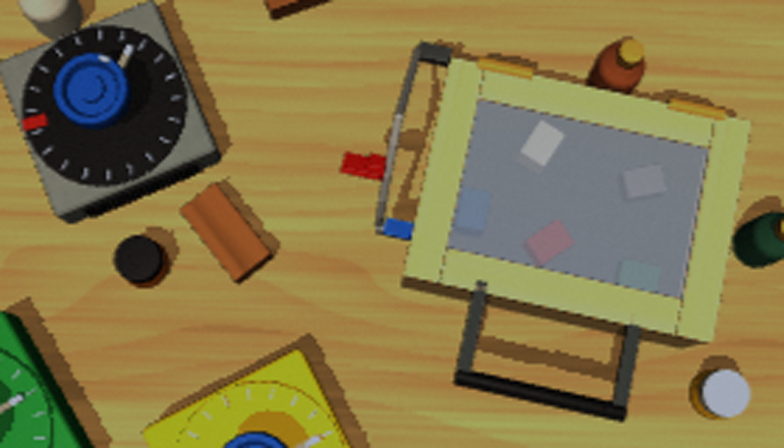

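The crop confirms the grey valve. Its wheel is at top (212,202), its white pointer at (225,187) and its red mark at (192,213). The bar runs from (344,305) to (402,317).

```bash
python3 - <<'E'
from h import *
p=lambda a:(a[0].round(4),round(a[1],4))
print("wheel",p(tri((440.7,217.2),(212,201.7))),onz("top",(212,201.7),.095))
W=onz("top",(212,201.7),.095)
mk=onz("top",(192,213.1),.05);pt=onz("top",(225.2,187.4),.057)
for n,q in(("mark",mk),("ptr",pt)): d=(q-W)[:2];print(n,q.round(4),np.hypot(*d).round(4),np.arctan2(d[1],d[0]).round(3))
print("tab",p(tri((328.5,194.5),(309.8,228.7))))
print("lidptr",p(tri((308,215.8),(321.7,251.2))))
a,b=onz("top",(344.3,305),.097),onz("top",(402.1,317.1),.097)
print("bar",a,b,(a+b)/2,np.linalg.norm(a-b),"box yaw",np.arctan2(-(a-b)[0],(a-b)[1]))
s=env.read_state()
# yaw feasibility above the wheel: list q6 per jaw yaw
for z in (.25,.144):
  for y in np.arange(-3.2,3.3,.4):
    q=solve_ik(np.r_[W[:2],z],down(y)); print(z,round(y,2),None if q is None else np.round(q,2))
E
```

```text
wheel (array([0.6426, 0.1626, 0.097 ]), np.float64(0.0016)) [0.64281718 0.16232697 0.095     ]
mark [0.6282 0.2126 0.05  ] 0.0524 1.853
ptr [0.684  0.1452 0.057 ] 0.0446 -0.395
tab (array([ 0.5784, -0.0349,  0.1745]), np.float64(0.0028))
lidptr (array([ 0.5487, -0.0604,  0.0961]), np.float64(0.0003))
bar [ 0.44500958 -0.10650084  0.097     ] [ 0.42512945 -0.21800825  0.097     ] [ 0.43506951 -0.16225455  0.097     ] 0.11326571580262176 box yaw -0.17643157350905017
0.25 -3.2 None
0.25 -2.8 None
0.25 -2.4 [ 0.12  0.43  1.36 -0.    1.35  2.52]
0.25 -2.0 [ 0.12  0.43  1.36 -0.    1.35  2.12]
0.25 -1.6 [ 0.12  0.43  1.36 -0.    1.35  1.72]
0.25 -1.2 [ 0.12  0.43  1.36 -0.    1.35  1.32]
0.25 -0.8 [ 0.12  0.43  1.36 -0.    1.35  0.92]
0.25 -0.4 [ 0.12  0.43  1.36 -0.    1.35  0.52]
0.25 -0.0 [ 0.12  0.43  1.36 -0.    1.35  0.12]
0.25 0.4 [ 0.12  0.43  1.36 -0.    1.35 -0.28]
0.25 0.8 [ 0.12  0.43  1.36 -0.    1.35 -0.68]
0.25 1.2 [ 0.12  0.43  1.36 -0.    1.35 -1.08]
0.25 1.6 [ 0.12  0.43  1.36 -0.    1.35 -1.48]
0.25 2.0 [ 0.12  0.43  1.36 -0.    1.35 -1.88]
0.25 2.4 [ 0.12  0.43  1.36 -0.    1.35 -2.28]
0.25 2.8 [ 0.12  0.43  1.36 -0.    1.35 -2.68]
0.25 3.2 None
0.144 -3.2 None
0.144 -2.8 None
0.144 -2.4 [ 0.12  0.55  1.43 -0.    1.16  2.52]
0.144 -2.0 [ 0.12  0.55  1.43 -0.    1.16  2.12]
0.144 -1.6 [ 0.12  0.55  1.43 -0.    1.16  1.72]
0.144 -1.2 [ 0.12  0.55  1.43 -0.    1.16  1.32]
0.144 -0.8 [ 0.12  0.55  1.43 -0.    1.16  0.92]
0.144 -0.4 [ 0.12  0.55  1.43 -0.    1.16  0.52]
0.144 -0.0 [ 0.12  0.55  1.43 -0.    1.16  0.12]
0.144 0.4 [ 0.12  0.55  1.43 -0.    1.16 -0.28]
0.144 0.8 [ 0.12  0.55  1.43 -0.    1.16 -0.68]
0.144 1.2 [ 0.12  0.55  1.43 -0.    1.16 -1.08]
0.144 1.6 [ 0.12  0.55  1.43 -0.    1.16 -1.48]
0.144 2.0 [ 0.12  0.55  1.43 -0.    1.16 -1.88]
0.144 2.4 [ 0.12  0.55  1.43 -0.    1.16 -2.28]
0.144 2.8 [ 0.12  0.55  1.43 -0.    1.16 -2.68]
0.144 3.2 None
```

```bash
python3 - <<'E'
from h import *
W=np.array([.6426,.1624])
env.move_pose(np.r_[W,.28],down(-1.1)); env.dwell(.2)
st=env.read_state();im=viewer.get_image("wrist");cv2.imwrite("pics/w1.png",im[...,::-1])
np.save("w1.npy",np.r_[st["tcp_pos"],st["tcp_rot"]]);print(st["time"],st["tcp_pos"],st["tcp_rot"])
B=blobs(mask(im,"blue",(0,0,640,480)),100);print(B)
for b in B: print(b[1],wonz(b[1],st,.098).round(4))
for b in blobs(mask(im,"red",(0,0,640,480)),20): print("red",b,wonz(b[1],st,.05).round(4))
for b in blobs(mask(im,"white",(0,0,640,480)),20): print("wh",b,wonz(b[1],st,.057).round(4))
E
```

```text
2.6167 [0.64232654 0.16325798 0.28010693] [-5.24153329e-05  9.72263985e-01  2.33886161e-01  6.47033525e-05]
[(3739, [324.8, 237.4], [288, 203, 74, 70])]
[324.8, 237.4] [0.6439 0.1609 0.098 ]
red (227, [261.7, 210.7], [251, 204, 22, 14]) [0.628  0.2112 0.05  ]
red (313, [508.7, 446.7], [497, 434, 24, 25]) [ 0.4846 -0.197   0.05  ]
red (145, [634.5, 455.9], [627, 440, 13, 28]) [ 0.5165 -0.5657  0.05  ]
wh (627, [307.4, 109.4], [292, 83, 40, 44]) [0.7188 0.2138 0.057 ]
wh (150, [358.7, 194.9], [346, 185, 26, 21]) [0.6769 0.147  0.057 ]
wh (50, [350.6, 217.6], [346, 213, 10, 10]) [0.6574 0.144  0.057 ]
wh (69, [573.0, 367.1], [570, 361, 8, 13]) [ 0.6249 -0.1799  0.057 ]
```

View pics/w1.png

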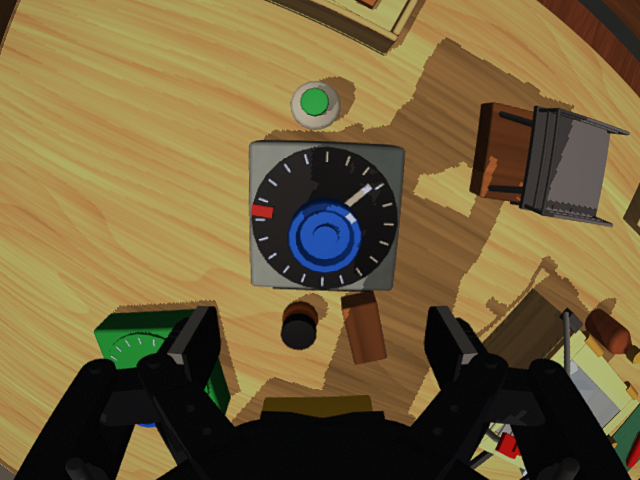

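The wrist view shows the wheel at (325,237), the pointer tip at (371,186) and the red mark at (262,211). That gives a turn of about 2.27 rad anticlockwise, which agrees with the first estimate.

```bash
python3 - <<'E'
from h import *
W=np.array([.6432,.162])
env.move_linear(np.r_[W,.142],0.12,ori=down(-1.1))
env.command_gripper(.045,50); s=env.read_state();print(s["time"],s["gripper_width"],s["wrist_force"].round(1))
q=np.array(s["joint_pos"])
for k in (1,2,3):
    a=q.copy();a[5]-=2.27*k/3;env.move_j(a)
env.dwell(.2);s=env.read_state();print(s["time"],s["joint_pos"][5]-q[5],s["tcp_pos"],s["wrist_force"].round(1),s["torque"].round(2))
env.command_gripper(.085)
p=env.read_state()["tcp_pos"];env.move_linear(np.r_[W,.28],.15);env.dwell(.3)
st=env.read_state();im=viewer.get_image("wrist");cv2.imwrite("pics/w2.png",im[...,::-1])
print(st["time"])
for b in blobs(mask(im,"blue",(0,0,640,480)),100): print("bl",b[1],wonz(b[1],st,.098).round(4))
for b in blobs(mask(im,"red",(0,0,640,480)),20): print("red",b,wonz(b[1],st,.05).round(4))
for b in blobs(mask(im,"white",(0,0,640,480)),20): print("wh",b,wonz(b[1],st,.057).round(4))
E
```

```text
4.375 0.05267547212973974 [-1.7 -0.9  5.3]
6.825 -2.2685880267043164 [0.64335112 0.16190536 0.14319886] [-4.4 -0.   4.2] [ 0.08  0.69 -0.03]
8.6083
bl [52.2, 18.3] [0.3851 0.0334 0.098 ]
bl [321.6, 238.9] [0.6422 0.1605 0.098 ]
bl [45.1, 235.9] [ 0.5454 -0.0592  0.098 ]
red (200, [373.5, 181.6], [361, 173, 23, 21]) [0.6274 0.2124 0.05  ]
red (441, [19.7, 296.1], [6, 285, 34, 24]) [ 0.5809 -0.1993  0.05  ]
red (44, [129.0, 472.4], [120, 468, 18, 12]) [ 0.8726 -0.2429  0.05  ]
wh (183, [356.5, 196.3], [343, 185, 27, 23]) [0.6319 0.195  0.057 ]
wh (54, [348.1, 219.4], [344, 215, 9, 10]) [0.6469 0.1816 0.057 ]
wh (733, [410.5, 279.2], [392, 266, 39, 31]) [0.7174 0.2122 0.057 ]
wh (280, [44.1, 321.4], [36, 309, 17, 26]) [ 0.62  -0.173  0.057]
wh (51, [2.8, 342.5], [2, 326, 3, 32]) [ 0.6201 -0.283   0.057 ]
```

View pics/w2.png

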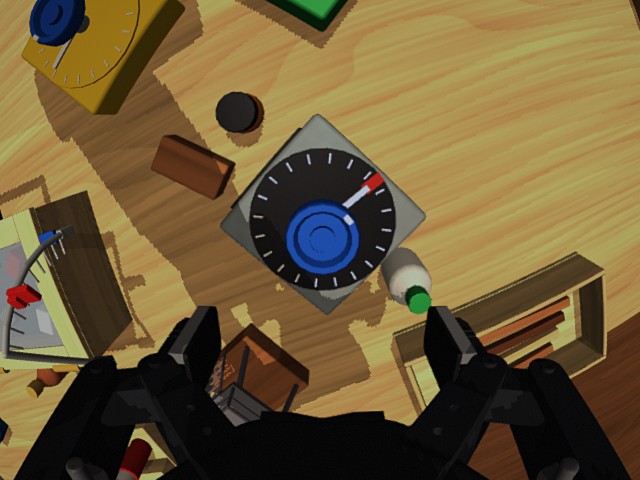

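The pointer (tip ~372,183) is on the red mark (373,182). The angles are 1.895 and 1.873 rad, about 1 mm apart, and the wheel is released. Next is the bar.

```bash
python3 - <<'E'
from h import *
s=env.read_state();env.move_linear(np.r_[s["tcp_pos"][:2],.34],.2)
B=np.array([.435,-.162]);yaw=-.176
env.move_pose(np.r_[B,.30],down(yaw));env.command_gripper(.045);env.dwell(.2)
st=env.read_state();im=viewer.get_image("wrist");cv2.imwrite("pics/w3.png",im[...,::-1])
np.save("w3.npy",np.r_[st["tcp_pos"],st["tcp_rot"]]);print(st["time"],st["tcp_pos"],st["joint_pos"].round(2))
print(blobs(mask(im,"black",(0,0,640,300)),200))
E
```

```text
11.225 [ 0.43499659 -0.16198638  0.2999871 ] [-0.54 -0.03  1.81  0.    1.37 -0.37]
[(641, [611.8, 26.1], [573, 0, 67, 53]), (988, [554.2, 76.1], [445, 51, 153, 62]), (2657, [17.9, 150.7], [0, 66, 44, 157]), (3628, [344.9, 222.0], [315, 151, 92, 149])]
```

View pics/w3.png

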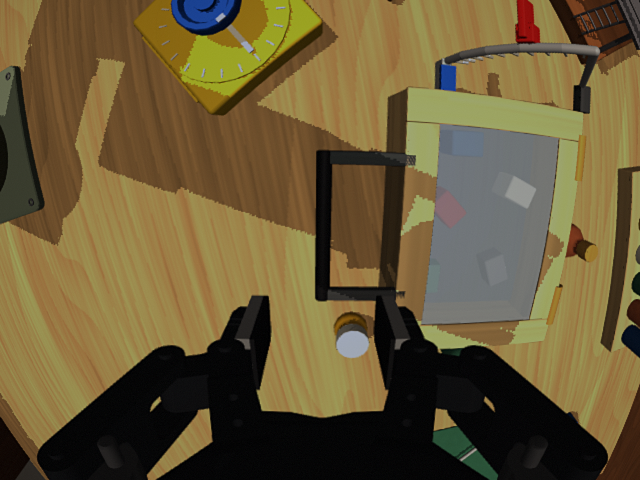

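The bar runs from (323,151) to (322,299), nearly parallel to the pads. The tab is at (526,25), and the jar at (350,335) stays below the fingers.

```bash
python3 - <<'E'
from h import *
v=np.load("w3.npy");st=dict(tcp_pos=v[:3],tcp_rot=v[3:])
a,b=wonz((323,151),st,.097),wonz((322,299),st,.097);d=a-b
yaw=np.arctan2(-d[0],d[1]);C=(a+b)/2;print(a.round(4),b.round(4),np.linalg.norm(d),yaw,C)
if not(.11<np.linalg.norm(d)<.13 and abs(yaw+.176)<.05 and np.linalg.norm(C[:2]-[.435,-.162])<.012): raise SystemExit("disagree")
yaw=(yaw-.176)/2;C=C[:2]
np.save("bar.npy",np.r_[C,yaw])
env.move_linear(np.r_[C,.20],.15,ori=down(yaw))
print(env.move_linear(np.r_[C,.146],.06,until_force=12))
env.command_gripper(.004,40);env.dwell(.2);s=env.read_state()
print(s["time"],s["gripper_width"],s["wrist_force"].round(1),s["tcp_pos"])
E
```

```text
[ 0.446  -0.1039  0.097 ] [ 0.4245 -0.2198  0.097 ] 0.11780888965432199 -0.18319501229505322 [ 0.43525655 -0.16186555  0.097     ]
False
13.7417 0.010661688459011928 [0.8 0.2 2.5] [ 0.43558937 -0.16201591  0.14631214]
```

The gripper holds the bar at a width of 10.7 mm. Now I lift along the arc.

```bash
python3 - <<'E'
from h import *
x0,y0,yaw=np.load("bar.npy");s=env.read_state();p0=s["tcp_pos"];q=down(yaw)
X=np.array([np.cos(yaw),np.sin(yaw),0])
for th in np.linspace(0,.66,12)[1:]:
    p=p0+.222*((1-np.cos(th))*X+np.sin(th)*np.array([0,0,1]))
    env.move_linear(p,.06); s=env.read_state()
    if np.linalg.norm(s["wrist_force"])>30: print("force",th,s["wrist_force"]);break
env.dwell(.4);s=env.read_state();print(s["time"],s["tcp_pos"]-p,s["gripper_width"],s["wrist_force"].round(1))
for n in("scene","top"): cv2.imwrite(f"pics/{n}1.png",viewer.get_image(n)[...,::-1])
sc=cv2.imread("pics/scene1.png");t=cv2.imread("pics/top1.png")
cv2.imwrite("pics/l1.png",np.hstack([cv2.resize(sc[130:280,230:360],None,fx=3,fy=3),cv2.resize(t[180:330,290:420],None,fx=3,fy=3)]))
for n,i in(("s",sc[...,::-1]),("t",t[...,::-1])):
  print(n,"red",blobs(mask(i,"red",(290,150,350,250))),"blue",blobs(mask(i,"blue",(285,140,350,270)),4))
E
```

```text
18.2667 [-2.09007423e-03  4.85969497e-05  6.60721242e-04] 0.010359342293975015 [-11.1  -2.2   1.6]
s red [(111, [328.5, 194.5], [320, 190, 16, 10])] blue [(43, [327.3, 146.6], [317, 140, 17, 11]), (41, [310.3, 198.3], [306, 195, 10, 7])]
t red [(117, [309.8, 228.8], [302, 225, 16, 9])] blue [(64, [325.8, 231.4], [320, 228, 12, 8]), (4, [344.5, 250.0], [343, 250, 4, 1])]
```

View pics/l1.png

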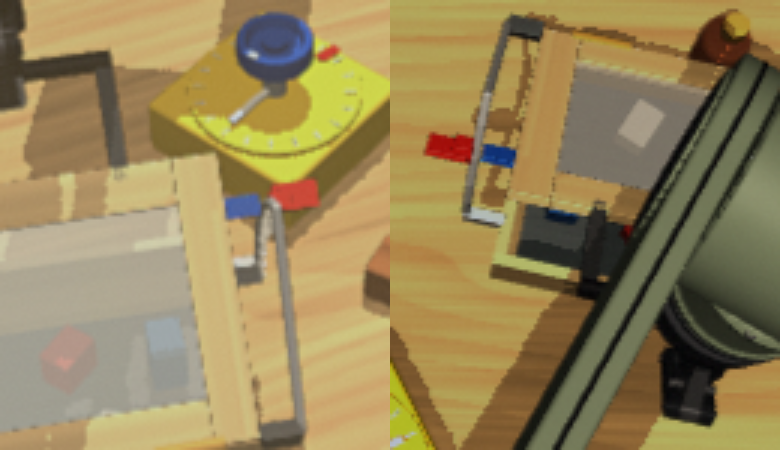

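Blue pointer (scene 310,198; top 326,231) lies next to the red tab (scene 328,195; top 310,229), which has not moved. I'll compare their angles.

```bash
python3 - <<'E'
from h import *
x0,y0,yaw=np.load("bar.npy");X=np.array([np.cos(yaw),np.sin(yaw),0]);Y=np.array([-np.sin(yaw),np.cos(yaw),0])
H=np.array([x0,y0,.094])+.222*X
for n,a,b in(("shut",(308,215.8),(321.7,251.2)),("ptr",(310.3,198.3),(325.8,231.4)),("tab",(328.5,194.5),(309.8,228.8))):
    P,e=tri(a,b);d=P-H;print(n,P.round(4),e.round(4),"x",-(d@X),"y",d@Y,"z",d[2],"r",np.hypot(d@X,d[2]),"ang",np.arctan2(d[2],-(d@X)))
st=env.read_state();print(st["wrist_force"],np.abs(st["qvel"]).max(),st["time"])
E
```

```text
shut [ 0.5487 -0.0604  0.0961] 0.0003 x 0.12853289107677296 y 0.12009063207323155 z 0.0021331899763187556 r 0.12855059155067566 ang 0.016594928612809166
ptr [ 0.5741 -0.0651  0.1732] 0.0006 x 0.10268144961330358 y 0.11997060044504126 z 0.07920781535504842 r 0.1296817570362495 ang 0.6570530250320997
tab [ 0.5782 -0.0348  0.1744] 0.0029 x 0.10402716722527539 y 0.15052217466695553 z 0.08035689815853644 r 0.1314491635674294 ang 0.6577216724141036
[-10.93807416  -1.71608602   1.89256035] 0.002501966112527864 18.3667
```

The pointer is at 0.657 rad and the tab at 0.658, against a tolerance of 0.069. The lid is held and at rest, so I'm handing in.

```bash
python3 - <<'E'
from h import *
env.dwell(.6);s=env.read_state();print(s["time"],s["gripper_width"],np.abs(s["qvel"]).max());print(ticket.close_job())
E
```

```text
18.9667 0.010568648647839197 0.0015816071477043614
the job is handed in; nothing more can be done
None
```

I turned the grey valve's wheel, let go of it, then lifted the lid to the red tab and handed in at 19 s of the 59 s allowed, still holding it. The hand-in gives no verdict.

- **Wheel:** With the lid shut, I gripped the blue handwheel and turned it 2.27 rad anticlockwise. After letting go and rising, the wrist picture showed the pointer at 1.895 rad and the red mark at 1.873 rad, about 1 mm apart (limit 7 mm). I did not measure the wheel again after the lid move, but nothing went near it.
- **Lid:** I gripped the bar and lifted it along its arc. From the two fixed cameras, the lid pointer came out at 0.657 rad and the tab at 0.658 rad (limit 0.069 rad). Measured with the lid shut, the same method read 0.017 rad high, so the real error may be that much. The tab had not shifted, and the arm was at rest with the bar still in the pads (10.6 mm opening).
- **Disagreements:** The bar's width read 10.6 mm in the gripper, against 12 mm given. A steady side force of about 11 N remains on the wrist from small errors in the arc I followed. It is well under the limits.
- **Bystanders:** I kept clear of them and saw none moved in the later pictures, but I did not measure their positions at the end.

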